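# Check the springs of a reader's mirror mount

### The arm

A 7-joint arm with a two-finger parallel gripper is mounted at the origin on the work surface. World frame = base frame: x ahead of the robot, y to its left, z up, the work surface at z = 0. Lengths are in m, angles in rad, forces in N, time in s.
With the tool pointing down it reaches from about 0.4 to 0.85 m from the base axis. Payload 10.4 kg.
Tool frame: the origin (TCP) lies between the finger pads; the fingertips stand ahead of it and the grasp point (between the pads) lies 5 mm behind it (manip.tip_extent is the z of the fingertips in the tool frame, in m); z points along the fingers, y is the line along which they close (so a half turn about z gives the same grasp; the last joint's range is limited). The gripper opens to 85 mm and grips with 20 to 120 N. Pads are 22 mm wide; open, the fingers measure 114 mm over their backs; the gripper's body (76 mm by 85 mm) begins 54 mm behind the grasp point. The pads swing forward as they close: fully open they stand 13 mm farther back than shut.
Start: joints at [-1.338, 0.332, -0.065, 1.46, 0.022, 1.35, -0.088], TCP at [0.158, 0.605, 0.245] pointing down, gripper open.
Joint ranges: [-2.6, 2.6], [-0.5, 2.12], [-1.47, 1.34], [0.16, 2.42], [-1.27, 4.41], [0.06, 2.06], [-2.6, 2.6]. Speed limits (rad/s): [2.22, 2.22, 2.79, 2.79, 3.14, 3.14, 3.14].

### API

Orientations are given as a unit quaternion [x, y, z, w].
In Python, from workcell import status, viewer, manip gives the robot as it stands.
- The arm moves only by the tool play_rows, never from a script. Its argument "plan" is one flat list of numbers, 7 for each row, row after row: the turn, a rotation vector about the tool's x, y, z in degrees, then the shift along the tool's x, y, z in m, then the opening, from 0 (shut) to 1 (fully open). In form: [ax, ay, az, dx, dy, dz, grip, ax, ay, az, dx, dy, dz, grip, ...]. A call has 1 to 20 rows; each row is the pose to reach, as a shift and turn from the pose commanded when the call began, along the tool's axes at that moment; what a row does not reach only later rows make up. A row lasts 1/8 s, in which the tool goes at most 62.5 mm and 10.7 degrees, less where a joint would pass 70% of its speed; a pose out of reach is approached as far as the arm can. A call with a gripper value outside its range is refused whole. The fingers move at their own pace and stop on an object; "squeeze" is the grip in N (left out, the last holds). Time passes only in rows, so rows that repeat a pose let the fingers close. It gives the time, the measured TCP pose, the force, the opening and the grip force at its end, in the units of the state.
- status.get_obs(): the state, without advancing time (a new reading comes with each control period).
- viewer.camera(name): name is "side" or "top" or "wrist"; returns the picture (480x640x3 uint8, red, green, blue); there is no depth.
- viewer.camera_model(name): a dict with "fx", "fy", "cx", "cy" (pixels), "R" (3x3) and "t" (3): a world point X has camera coordinates R X + t. Camera axes: x right, y down, z forward; pixel columns grow to the right and rows downward; lengths in m; the calibration is good to about 2 mm. A picture is of the moment at which its call begins: read the wrist's pose just before it. camera_model takes no time and is no camera call; for the wrist camera it gives the pose at the moment of the call.
- manip.hand_in(): hands the job in; it is judged then, once.
The state is a dict: "clock": time; "joint_pos": joint angles; "joint_velocities": joint speeds; "tau": joint torques, N m; "position": TCP position; "ee_rot": TCP orientation; "ft_force": force on the tool from outside, world axes, zero at the start; "torque": the same for the moment, N m; "grip_width": opening from 0.0 (shut) to 1.0 (fully open); "grasp_force": force on a finger pad.
Only numpy, scipy, OpenCV 4.12 (cv2) and the standard library are available. Lean on these libraries where they do the work, as an engineer would, in place of code of your own. Each camera call takes 0.05 s, during which the arm holds its last target. There are 200 camera calls.

### The job

Check the springs of the code reader's mirror mount on the desk: with the fingertips, press the corner with the round pad (the right-hand pad as seen from the robot) down until its pointer is level with the brass index tab on its scale, not past it, keep it there for a second, then release it so that it springs fully back; after that do the same with the square-pad corner on the left. Press one corner at a time, do not touch the mirror glass, do not lift or shift the mount or its index tabs, and leave everything else on the desk alone.

Things in the scene. Friction and masses are not known exactly. Their poses are not given: they have to be found in the camera images.
- mount: loose, heavy (about 2.2 kg) mirror mount on the desk: dark steel base 196 x 196 x 14 mm carrying a bright tilt plate. Origin at the centre of the base's underside, x and y along its sides, z up. Two upright scale plates, 24 mm wide, 5 mm thick, tops 70 mm above the desk: one at x 69 to 93, y -84 to -78 mm (for the round pad), the other with x and y swapped (square pad)
- pivot (a point): pivot of the tilt plate, at its corner with a small steel dome, (-70, -70) mm from the mount's origin, 50 mm above the desk. The plate is 136 x 136 x 8 mm, top face 54 mm above the desk; the round pad is at (40, -70) mm, the square pad at (-70, 40) mm, on sprung corners; the fourth corner at (40, 40) mm is bare
- round_pad_top (a point): centre of the top face of the round press pad: a disc of 22 mm diameter, 6 mm thick, black rubber, on the tilt plate's corner 110 mm from the pivot along the mount's +x; 60 mm above the desk at rest. Its pointer and scale lie further out along +x
- round_pad: the round pad itself, origin at the centre of its underside, z up through its top
- round_pointer (a point): outer tip of the thin dark pointer (6 mm wide, 3 mm thick) that sticks out of the plate at the round-pad corner along +x, 148 mm from the pivot, 50 mm above the desk at rest; it drops 1.35 times as far as its pad
- round_mark (a point): end, nearest the pointer tip, of the brass index tab (the scale mark), at half its thickness: 6 mm thick up and down, 13 mm long, clamped on an upright ticked scale plate 12 to 24 mm below the resting pointer. z up. The pointer is at the mark when both points are equally high, within half the tab's thickness (3 mm)
- round_corner (a joint): tilt of the round-pad corner, rad: 0 up at rest, 0.22 at the lower stop; pad drop = 110 mm x sin(value). Sprung: about 3 N on the pad starts it, 5 to 10 N at the mark; it springs back to 0 when released. It turns about the line through the pivot and the other pad, so a push centred on one pad leaves the other corner up
- square_pad_top (a point): centre of the top face of the square press pad: a 21 mm square, 6 mm thick, black rubber, on the tilt plate's corner 110 mm from the pivot along the mount's +y; 60 mm above the desk at rest. Its pointer and scale lie further out along +y
- square_pad: the square pad itself, origin at the centre of its underside, z up through its top
- square_pointer (a point): outer tip of the thin dark pointer (6 mm wide, 3 mm thick) that sticks out of the plate at the square-pad corner along +y, 148 mm from the pivot, 50 mm above the desk at rest; it drops 1.35 times as far as its pad
- square_mark (a point): end, nearest the pointer tip, of the brass index tab (the scale mark), at half its thickness: 6 mm thick up and down, 13 mm long, clamped on an upright ticked scale plate 12 to 24 mm below the resting pointer. z up. The pointer is at the mark when both points are equally high, within half the tab's thickness (3 mm)
- square_corner (a joint): tilt of the square-pad corner, rad: 0 up at rest, 0.22 at the lower stop; pad drop = 110 mm x sin(value). Sprung: about 3 N on the pad starts it, 5 to 10 N at the mark; it springs back to 0 when released. It turns about the line through the pivot and the other pad, so a push centred on one pad leaves the other corner up
- mirror: round glass mirror, 54 mm diameter, 5 mm thick, top 62 mm above the desk, in a black ring at the middle of the tilt plate, 78 mm from each pad's centre; origin under its centre; not to be touched
- screwdriver: loose screwdriver 150 mm long lying beside the mount; origin under its middle; leave alone
- spare_mirror: loose glass disc, 50 mm diameter, 8 mm thick, lying beside the mount; origin under its centre; leave alone
- cleaner: small white bottle, 40 mm diameter, 90 mm high, standing beside the mount; origin under its centre; leave alone
- pc_mouse: black computer mouse, 105 x 60 mm, 36 mm high; origin under its centre; leave alone
- scanner: white hand-held code reader lying on the desk, about 175 x 72 x 34 mm; origin on its underside; leave alone
- stapler: stapler, 120 x 34 x 44 mm; origin under its centre; leave alone
- mug: white mug, 76 mm diameter, 90 mm high; origin under its centre; leave alone

How it is judged:
On the way, in this order (a step that is already met when the one before it is completed fails the run):
1. a fingertip on the round pad keeps its pointer level with its tab (within 3 mm), the square corner staying up (z of round_pointer in the frame of round_mark between -0.003 and 0.003 m and contact force between the fingers and round_pad above 1 N and value of joint square_corner below 0.03 rad), for 0.6 s.
2. the round pad is let go and its corner is back up (value of joint round_corner below 0.015 rad and contact force between the fingers and round_pad below 0.2 N), for 0.2 s.
3. a fingertip on the square pad keeps its pointer level with its tab (within 3 mm), the round corner staying up (z of square_pointer in the frame of square_mark between -0.003 and 0.003 m and contact force between the fingers and square_pad above 1 N and value of joint round_corner below 0.03 rad), for 0.6 s.
At the end, for the whole second after the job is handed in: both corners have sprung back (each joint under 0.015 rad and still), nothing touches the pads, and the mount stands flat within 10 mm of where it was (all of step 2 and value of joint square_corner below 0.015 rad and contact force between the fingers and square_pad below 0.2 N and velocity of joint each of round_corner, square_corner below 0.05 rad/s and distance of mount from where it was at the start of the episode below 0.01 m and angle between mount's own z axis and vertical below 0.03 rad).
It fails at once if a pointer is pushed more than 6 mm past its tab (z of round_pointer in the frame of round_mark below -0.006 m or z of square_pointer in the frame of square_mark below -0.006 m).
It fails at once if the mirror glass is touched (contact force between any of the fingers, the arm and mirror above 0.3 N).
It fails at once if both corners are pressed down together (value of joint each of round_corner, square_corner above 0.05 rad).
It fails at once if the mount is lifted, tipped or shifted by more than 10 mm, or an index tab is shifted as much (height (world z) of mount above 0.006 m or angle between mount's own z axis and vertical above 0.06 rad or distance of any of mount, round_mark, square_mark from where it was at the start of the episode above 0.01 m).
It fails at once if something else on the desk is shifted by more than 20 mm (distance of any of screwdriver, spare_mirror, cleaner, pc_mouse, scanner, stapler, mug from where it was at the start of the episode above 0.02 m).
It also fails if it takes over 51 s, if anything falls off the work surface, if the arm or the gripper's body presses on something with over 40 N, if the wrist force passes 120 N, or if a joint passes its speed limit or range.

## Working session

There is one attempt and no reset: what is moved stays moved. The work goes in short steps, Python scripts to look and compute and a tool call to move; the robot and the scene stay as the last step left them, time stands still between calls to the robot, and variables do not carry over. Pictures are saved under pics/ and viewed, at most 10 in all, crops included, and the job is handed in when it is done.

Besides the shell and the picture viewer there is one more tool, called as a command line: name --argument value ..., lists and objects as JSON in quotes. play_rows: Moves the arm, as the interface text tells. Its arguments: {"type":"object","properties":{"plan":{"type":"array","items":{"type":"number"}},"squeeze":{"type":"number"}},"required":["plan"]}

```bash
mkdir -p pics
python3 - <<'E'
from workcell import status, viewer, manip
import cv2
o=status.get_obs()
print({k:o[k] for k in ("clock","position","ee_rot","ft_force","grip_width")}, manip.tip_extent)
for n in ("side","top"):
    m=viewer.camera_model(n); print(n,m)
    cv2.imwrite(f"pics/{n}0.png",viewer.camera(n)[:,:,::-1])
E
```

```text
{'clock': 0.0, 'position': array([0.15804057, 0.60431669, 0.24450337]), 'ee_rot': array([ 1.27546367e-01,  9.91832346e-01, -7.19477844e-04, -6.66411860e-05]), 'ft_force': array([-0.19937363, -0.10834059,  0.18952683]), 'grip_width': 1.00217248523974} 0.014
side {'fx': 608.9900734723311, 'fy': 608.9900734723311, 'cx': 318.73517094110827, 'cy': 246.44941460369785, 'R': array([[-0.99964293, -0.0243765 ,  0.01094484],
       [-0.02170142,  0.50165706, -0.86479434],
       [ 0.0155901 , -0.86472307, -0.50200694]]), 't': array([0.5224712 , 0.05943153, 1.43967663])}
top {'fx': 524.6517471569737, 'fy': 524.6517471569737, 'cx': 316.925018756826, 'cy': 241.66940352459605, 'R': array([[-1.95383011e-02, -9.99806220e-01, -2.40368448e-03],
       [-9.90898419e-01,  1.96843721e-02, -1.33164743e-01],
       [ 1.33186254e-01, -2.20005699e-04, -9.91091002e-01]]), 't': array([0.04268984, 0.53294224, 1.20742854])}
```

View pics/top0.png

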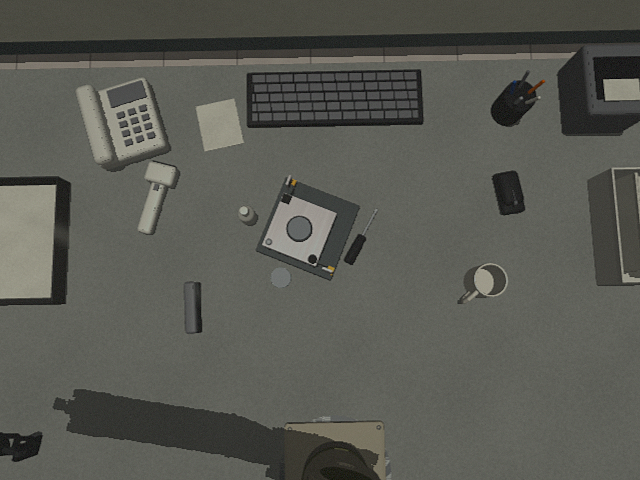

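View pics/side0.png

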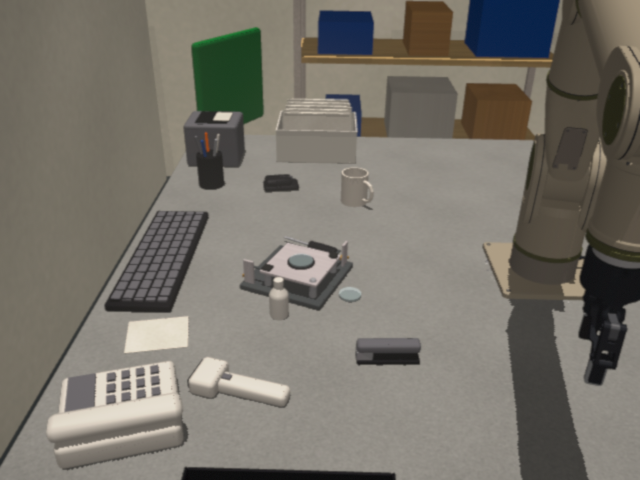

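Top view: pivot dome about (268,242), round pad (313,259), square pad (286,198), mirror (300,229), with brass tabs near (331,268) and (291,183).

```bash
cat > h.py <<'E'
import numpy as np, cv2
from workcell import status, viewer, manip
from scipy.spatial.transform import Rotation as Ro
def ray(m,u,v):
    d=m["R"].T@np.array([(u-m["cx"])/m["fx"],(v-m["cy"])/m["fy"],1.]); c=-m["R"].T@m["t"]; return c,d
def at_z(m,u,v,z):
    c,d=ray(m,u,v); return c+d*(z-c[2])/d[2]
def proj(m,X):
    p=m["R"]@np.asarray(X,float)+m["t"]; return np.array([m["fx"]*p[0]/p[2]+m["cx"],m["fy"]*p[1]/p[2]+m["cy"]])
def snap(n,f):
    m=viewer.camera_model(n); im=viewer.camera(n)[:,:,::-1].copy(); cv2.imwrite(f,im); return m,im
E
python3 - <<'E'
from h import *
np.set_printoptions(precision=4,suppress=True)
m=viewer.camera_model("top")
for n,u,v,z in [("piv",268,242,.056),("round",313,259,.06),("square",286,198,.06),("mirror",300,229,.062),("cleaner",246,213,.09),("spare",280,277,.008)]:
    print(n,at_z(m,u,v,z))
o=status.get_obs(); R=Ro.from_quat(o["ee_rot"]).as_matrix(); print(R)
w=viewer.camera_model("wrist"); print(w)
c=-w["R"].T@w["t"]; print("cam in tool",R.T@(c-o["position"]),"axes cam->tool\n",R.T@w["R"].T)
E
```

```text
piv [0.5324 0.1462 0.056 ]
round [0.4902 0.0421 0.06  ]
square [0.6354 0.1028 0.06  ]
mirror [0.5607 0.071  0.062 ]
cleaner [0.5956 0.1928 0.09  ]
spare [0.4536 0.1225 0.008 ]
[[-0.9675  0.253  -0.0003]
 [ 0.253   0.9675 -0.0013]
 [-0.0001 -0.0013 -1.    ]]
{'fx': 330.61664604293077, 'fy': 330.61664604293077, 'cx': 317.0489856453041, 'cy': 242.0142037804428, 'R': array([[ 0.2531,  0.9674, -0.0005],
       [ 0.9221, -0.2411,  0.3026],
       [ 0.2926, -0.0771, -0.9531]]), 't': array([-0.6249, -0.0381,  0.3784])}
cam in tool [ 0.0781  0.0002 -0.1273] axes cam->tool
 [[-0.0002 -0.9531 -0.3026]
 [ 1.     -0.0004  0.0007]
 [-0.0008 -0.3026  0.9531]]
```

```bash
cat >> h.py <<'E'
# tool orientation: x_tool leans down by `lean` toward mount +x (world yaw a)
def toolR(a,lean):
    a,l=np.radians([a,lean]); h=np.array([np.cos(a),np.sin(a),0]); u=np.array([0,0,1.])
    x=h*np.cos(l)-u*np.sin(l); z=-u*np.cos(l)-h*np.sin(l)
    return np.column_stack([x,np.cross(z,x),z])
# TCP such that tool-frame point `pt` is at world X
def tcp(R,X,pt): return np.asarray(X)-R@np.asarray(pt)
def delta(R,P,o=None):
    o=o or status.get_obs(); R0=Ro.from_quat(o["ee_rot"]).as_matrix()
    return np.r_[Ro.from_matrix(R0.T@R).as_rotvec(degrees=True),R0.T@(P-o["position"])]
E
python3 - <<'E'
from h import *
np.set_printoptions(precision=4,suppress=True)
a=-112.4; h=np.array([np.cos(np.radians(a)),np.sin(np.radians(a)),0])
R=toolR(a,20); X=np.array([.4902,.0421,.06])+h*.06+[0,0,.055]
P=tcp(R,X,[0,0,.014]); print(P,delta(R,P))
E
```

```text
[ 0.4655 -0.0178  0.1282] [-14.4078 -16.4786 -81.346   -0.4548  -0.524    0.1171]
```

play_rows --plan '[-3.6, -4.1, -20.3, -0.114, -0.131, 0.01, 0, -7.2, -8.2, -40.7, -0.228, -0.262, 0.02, 0, -14.4, -16.5, -81.3, -0.455, -0.524, 0.06, 0, -14.4, -16.5, -81.3, -0.455, -0.524, 0.06, 0, -14.4, -16.5, -81.3, -0.455, -0.524, 0.06, 0, -14.4, -16.5, -81.3, -0.455, -0.524, 0.06, 0, -14.4, -16.5, -81.3, -0.455, -0.524, 0.06, 0, -14.4, -16.5, -81.3, -0.455, -0.524, 0.06, 0, -14.4, -16.5, -81.3, -0.455, -0.524, 0.117, 0, -14.4, -16.5, -81.3, -0.455, -0.524, 0.117, 0, -14.4, -16.5, -81.3, -0.455, -0.524, 0.117, 0, -14.4, -16.5, -81.3, -0.455, -0.524, 0.117, 0, -14.4, -16.5, -81.3, -0.455, -0.524, 0.117, 0, -14.4, -16.5, -81.3, -0.455, -0.524, 0.117, 0, -14.4, -16.5, -81.3, -0.455, -0.524, 0.117, 0, -14.4, -16.5, -81.3, -0.455, -0.524, 0.117, 0]'

```text
clock: 2.1
position: [0.4562, -0.0081, 0.1362]
ee_rot: [-0.543, 0.823, 0.089, 0.143]
ft_force: [-0.2, -0.6, -0.0]
grip_width: -0.0
grasp_force: 0.0
```

Run:
```python
from h import *
np.set_printoptions(precision=4,suppress=True)
o=status.get_obs(); print(o["clock"],o["position"],o["joint_pos"],o["grip_width"],o["ft_force"])
print(Ro.from_quat(o["ee_rot"]).as_matrix()-toolR(-112.4,20))
m,im=snap("wrist","pics/w1.png"); np.savez("w1.npz",**m)
```

```text
2.1 [ 0.4562 -0.0081  0.1362] [-1.3674 -0.4991  1.3389  2.1605  0.2212  0.9573  2.6025] -0.0001452171912944122 [-0.245  -0.6007 -0.0236]
[[-0.0111  0.0057  0.0087]
 [ 0.0011  0.0134 -0.0137]
 [ 0.0092 -0.009  -0.0033]]
```

View pics/w1.png

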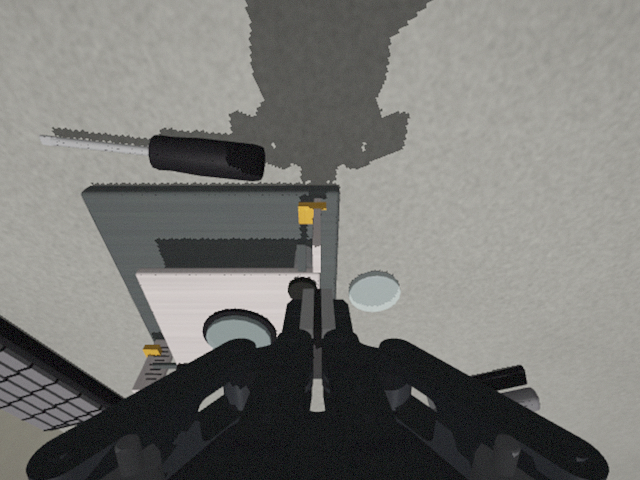

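The wrist view shows the round tab at about (308,212) and the square tab at about (152,350). j7, j2 and j3 are at their limits, so I'll go back and take a path that suits the arm better. First I'll zoom into this picture.

Run:
```python
from h import *
np.set_printoptions(precision=4,suppress=True)
im=cv2.imread("pics/w1.png")
a=cv2.resize(im[190:310,270:350],None,fx=5,fy=5,interpolation=cv2.INTER_CUBIC)
b=cv2.resize(im[325:405,120:200],None,fx=5,fy=5,interpolation=cv2.INTER_CUBIC)
b=cv2.copyMakeBorder(b,0,200,0,0,cv2.BORDER_CONSTANT)
cv2.imwrite("pics/w1c.png",np.hstack([a,b]))
# reverse move to start-like pose
R0=Ro.from_quat([.127546,.991832,-.00072,-.00007]).as_matrix()
print(delta(R0,np.array([.158,.604,.245])))
```

```text
[13.4434 16.463  80.6718 -0.4573  0.5144  0.041 ]
```

View pics/w1c.png

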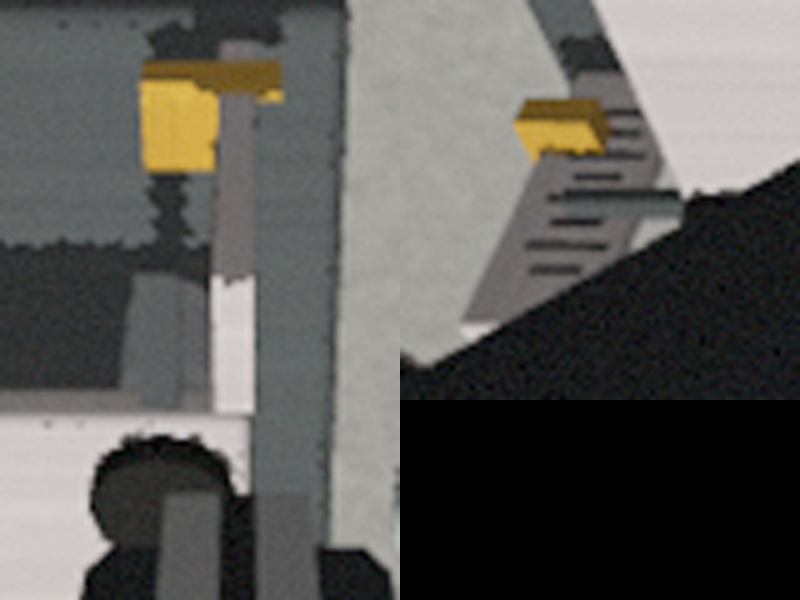

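Zoomed, the round tab spans (298–314, 202–224) in the image and the round pointer tip is at (301,244). The square tab's end face is at (145–161, 345–349) and its pointer tip is at (153,364). Next I unwind, then approach the natural way with the camera on the far side.

play_rows --plan '[6.7, 8.2, 40.3, -0.229, 0.257, 0.0, 0, 13.4, 16.5, 80.7, -0.457, 0.514, 0.041, 0, 13.4, 16.5, 80.7, -0.457, 0.514, 0.041, 0, 13.4, 16.5, 80.7, -0.457, 0.514, 0.041, 0, 13.4, 16.5, 80.7, -0.457, 0.514, 0.041, 0, 13.4, 16.5, 80.7, -0.457, 0.514, 0.041, 0, 13.4, 16.5, 80.7, -0.457, 0.514, 0.041, 0, 13.4, 16.5, 80.7, -0.457, 0.514, 0.041, 0, 13.4, 16.5, 80.7, -0.457, 0.514, 0.041, 0, 13.4, 16.5, 80.7, -0.457, 0.514, 0.041, 0, 13.4, 16.5, 80.7, -0.457, 0.514, 0.041, 0, 13.4, 16.5, 80.7, -0.457, 0.514, 0.041, 0, 13.4, 16.5, 80.7, -0.457, 0.514, 0.041, 0]'

```text
clock: 3.78
position: [0.1544, 0.6061, 0.2436]
ee_rot: [0.125, 0.992, -0.001, -0.001]
ft_force: [1.4, -1.0, 0.2]
grip_width: -0.001
grasp_force: 0.0
```

Run:
```python
from h import *
np.set_printoptions(precision=4,suppress=True)
o=status.get_obs(); print(o["clock"],o["position"],o["joint_pos"])
# natural arc: rotate whole pose about base z
p=o["position"]; R0=Ro.from_quat(o["ee_rot"]).as_matrix()
for az in (-20,-40,-60,-75):
    Z=Ro.from_euler("z",az,degrees=True).as_matrix(); q=Z@p; q[2]=.24; print(az,delta(Z@R0,q,o))
```

```text
3.775 [0.1544 0.6061 0.2436] [-1.3676  0.3349 -0.0329  1.4603  0.0089  1.3492 -0.0809]
-20 [-0.0387  0.0549 19.9999 -0.214  -0.0374  0.0032]
-40 [-0.0773  0.1099 39.9998 -0.4023 -0.1457  0.0032]
-60 [-0.116   0.1648 59.9997 -0.5422 -0.3119  0.0034]
-75 [-0.145   0.206  74.9996 -0.6049 -0.4626  0.0037]
```

play_rows --plan '[0, 0, 5, -0.054, -0.002, 0, 0, 0, 0, 10, -0.108, -0.01, 0, 0, 0, 0, 15, -0.161, -0.021, 0, 0, 0, 0, 20, -0.214, -0.037, 0, 0, 0, 0, 25, -0.264, -0.058, 0, 0, 0, 0, 30, -0.313, -0.083, 0, 0, 0, 0, 35, -0.359, -0.113, 0, 0, 0, 0, 40, -0.402, -0.146, 0, 0, 0, 0, 45, -0.442, -0.182, 0, 0, 0, 0, 50, -0.479, -0.223, 0, 0, 0, 0, 55, -0.512, -0.266, 0, 0, 0, 0, 60, -0.542, -0.312, 0, 0, 0, 0, 65, -0.567, -0.36, 0, 0, 0, 0, 70, -0.588, -0.41, 0, 0, 0, 0, 75, -0.605, -0.463, 0, 0, 0, 0, 75, -0.605, -0.463, 0, 0, 0, 0, 75, -0.605, -0.463, 0, 0]'

```text
clock: 5.9
position: [0.6264, 0.0035, 0.2448]
ee_rot: [0.705, 0.71, -0.001, -0.0]
ft_force: [0.3, 0.7, 0.1]
grip_width: 0.002
grasp_force: 0.0
```

Run:
```python
from h import *
np.set_printoptions(precision=4,suppress=True)
o=status.get_obs(); print(o["clock"],o["position"],o["joint_pos"])
yaw=-22.4; h=np.array([np.cos(np.radians(yaw)),np.sin(np.radians(yaw)),0])
R=toolR(yaw,20)
# view pose: tip 50 mm above and 50 mm beyond (mount +y) the middle of the round pad & bare corner
X=np.array([.535,.02,.125])+h*.03; P=tcp(R,X,[0,0,.014]); print(P,delta(R,P,o))
```

```text
5.9 [0.6264 0.0035 0.2448] [-0.4897  0.3611  0.5357  1.4832 -0.1849  1.3494  0.0657]
[0.5672 0.0067 0.1382] [ 19.6658 -12.9506 111.4851   0.0038  -0.0591   0.1067]
```

play_rows --plan '[10, -6.5, 56, 0, -0.02, 0.0, 0, 10, -6.5, 56, 0, -0.02, 0.0, 0, 10, -6.5, 56, 0, -0.02, 0.0, 0, 10, -6.5, 56, 0, -0.02, 0.0, 0, 10, -6.5, 56, 0, -0.02, 0.0, 0, 19.7, -13, 111.5, 0.004, -0.059, 0.05, 0, 19.7, -13, 111.5, 0.004, -0.059, 0.05, 0, 19.7, -13, 111.5, 0.004, -0.059, 0.05, 0, 19.7, -13, 111.5, 0.004, -0.059, 0.05, 0, 19.7, -13, 111.5, 0.004, -0.059, 0.05, 0, 19.7, -13, 111.5, 0.004, -0.059, 0.05, 0, 19.7, -13, 111.5, 0.004, -0.059, 0.107, 0, 19.7, -13, 111.5, 0.004, -0.059, 0.107, 0, 19.7, -13, 111.5, 0.004, -0.059, 0.107, 0, 19.7, -13, 111.5, 0.004, -0.059, 0.107, 0]'

```text
clock: 7.78
position: [0.5683, 0.0067, 0.1402]
ee_rot: [0.966, -0.191, -0.169, -0.034]
ft_force: [0.1, 0.7, -1.0]
grip_width: 0.0
grasp_force: 0.0
```

Run:
```python
from h import *
np.set_printoptions(precision=4,suppress=True)
o=status.get_obs(); print(o["clock"],o["position"],o["joint_pos"],o["ft_force"])
print(Ro.from_quat(o["ee_rot"]).as_matrix()-toolR(-22.4,20))
m,im=snap("wrist","pics/w2.png"); np.savez("w2.npz",**m)
```

```text
7.775 [0.5683 0.0067 0.1402] [-0.5794  0.6554  0.8278  1.5014 -0.5238  1.5523 -1.6315] [ 0.1061  0.709  -1.0061]
[[ 0.001   0.0004  0.0023]
 [ 0.0002 -0.0001 -0.0005]
 [ 0.0023 -0.0006 -0.0008]]
```

View pics/w2.png

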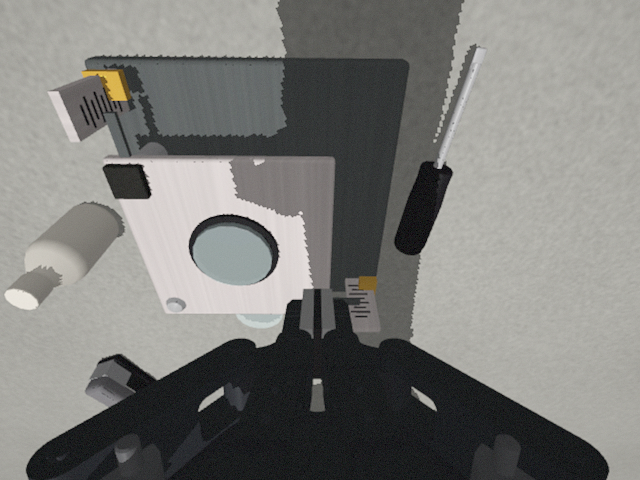

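The wrist view (w2) shows the square pad at (127,181), the square tab at (110,85), the round tab at (367,283) and the mirror at (233,250). Joints are comfortable. I'll zoom in on the tabs.

Run:
```python
from h import *
im=cv2.imread("pics/w2.png")
a=cv2.resize(im[55:175,45:155],(440,480),interpolation=cv2.INTER_CUBIC)  # x4
b=cv2.resize(im[268:338,325:385],(360,420),interpolation=cv2.INTER_CUBIC) # x6
b=cv2.copyMakeBorder(b,0,60,0,0,cv2.BORDER_CONSTANT)
cv2.imwrite("pics/w2c.png",np.hstack([a,b]))
```

```text
(no output)
```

View pics/w2c.png

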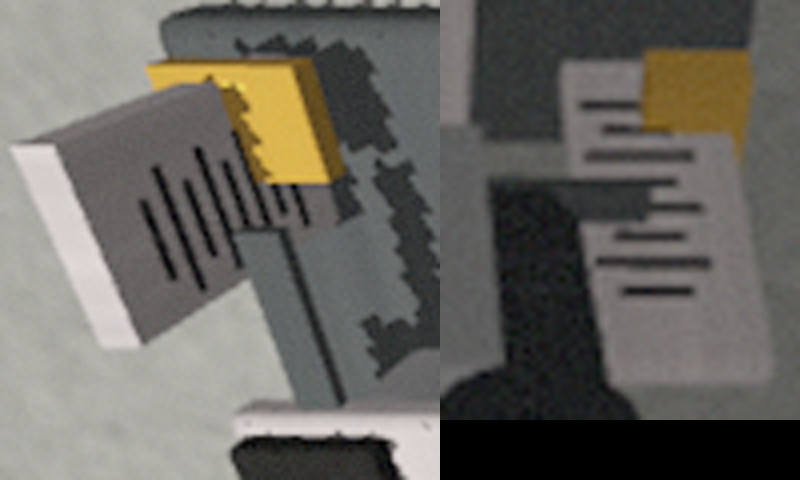

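```bash
cat > fit.py <<'E'
from h import *
from scipy.optimize import least_squares
np.set_printoptions(precision=4,suppress=True)
W=[dict(np.load(f"w{i}.npz")) for i in (1,2)]
# known points: view, mount xyz mm, pixel, sigma
K=[(0,(53,-83,54),(320,273),1.5),(0,(53,53,54),(138,271),1.5),(0,(93,-78,70),(312.4,245),.7),(0,(93,-84,70),(321.2,245.6),.7),
(0,(69,-84,70),(320.4,272.6),.7),(0,(69,-78,70),(312.6,272.6),.7),(0,(78,-73,51.5),(306.4,244.4),1),(0,(78,-67,51.5),(297,244.4),1),(0,(-78,93,70),(132.4,389.4),1),
(1,(-84,93,70),(48,91.2),.7),(1,(-78,93,70),(58.8,90.8),.7),(1,(-78,69,70),(80.5,141.2),.7),(1,(-84,69,70),(71.2,142.5),.7),
(1,(-73,78,51.5),(103.8,113),.7),(1,(-67,78,51.5),(116.2,112.5),.7),(1,(69,-78,70),(352.5,331.7),.7),(1,(93,-78,70),(380.3,331.3),.7),
(1,(69,-78,14),(345.3,278.3),1),(1,(78,-67,48.5),(360,298),1),(1,(78,-73,51.5),(360,304.3),1),(1,(53,53,54),(335,157),1.5),(1,(-83,53,54),(104,157),1.5),
(1,(98,98,14),(409,60),2.5),(1,(-98,98,14),(86,57),2.5),(1,(-15,-15,62),(233,252),1.5),(1,(-70,40,60),(127,181),1.5)]
def U(t):
    ye,x0,x1,zr,xe,y0,y1,zs=t
    return [(0,(x1,ye,zr+3),(298,206),.8),(0,(x0,ye,zr+3),(298.4,224.4),.8),(0,(x1,ye,zr-3),(299,202),.8),(1,(x0,ye,zr-3),(358.8,276.3),.8),(1,(x1,ye,zr-3),(377,276.3),.8),
    (1,(xe,y1,zs),(120.8,70),.8),(1,(xe,y0,zs),(129,100),.8),(0,(xe,y1,zs),(144.2,347.2),.8),(0,(xe,y0,zs),(159,347.2),.8)]
def world(p,q):
    return np.r_[Ro.from_euler("z",p[2]).as_matrix()[:2,:2]@np.asarray(q[:2])+p[:2]*1000,q[2]]/1000
def res(v):
    p=v[:3]; r=[]; cs=[]
    for i,w in enumerate(W):
        c=v[3+6*i:9+6*i]; D=Ro.from_rotvec(c[:3]).as_matrix()
        cs.append(dict(w,R=D@w["R"],t=D@w["t"]+c[3:])); r+=list(c[:3]/.006)+list(c[3:]/.002)
    for i,q,u,s in K+U(v[15:]): r+=list((proj(cs[i],world(p,q))-u)/s)
    return np.array(r)
v0=np.r_[.548,.082,np.radians(-112.4),np.zeros(12),-70,80,92,33,-70,80,92,33]
s=least_squares(res,v0,loss="soft_l1",x_scale=np.r_[.01,.01,.01,np.full(12,.002),np.full(8,3)])
v=s.x; C=np.sqrt(np.diag(np.linalg.inv(s.jac.T@s.jac)))
print("cost",s.cost,"mount",v[:2],np.degrees(v[2]),C[:3]); print(v[3:15]); print("tabs",v[15:]); print(C[15:])
print(np.round(res(v)[12:].reshape(-1,2),1).tolist())
p=v[:3]
for n,q in dict(round=(40,-70,60),square=(-70,40,60)).items(): print(n,world(p,q))
np.save("mount.npy",p)
E
python3 fit.py
```

```text
cost 36.56630767662778 mount [0.571 0.054] -112.90627258111778 [0.0018 0.002  0.0056]
[ 0.0013  0.0009  0.0002  0.0003 -0.001   0.0019 -0.0032  0.008   0.0041
  0.0001 -0.0008  0.0006]
tabs [-67.1727  79.3301  95.1963  25.0955 -67.6443  79.7863  95.2624  32.0061]
[0.4633 0.652  0.6062 0.8656 0.7802 0.4936 0.4678 1.151 ]
[[0.1, 0.8], [-1.7, 1.9], [-0.7, -1.2], [0.6, -2.0], [1.6, 0.4], [-0.2, 0.4], [-0.8, 0.7], [-0.0, 0.7], [0.2, -0.9], [-0.5, -0.4], [2.4, 0.3], [2.3, 0.2], [-1.1, -1.8], [0.4, -0.5], [-1.5, 0.4], [-3.5, -4.7], [0.8, -3.6], [0.5, 0.2], [0.2, 0.3], [-0.0, 1.8], [0.6, 2.6], [-1.9, 0.9], [1.5, 0.9], [-1.5, 0.7], [-0.2, 4.3], [-0.5, 1.7], [0.1, 0.2], [0.7, 0.1], [-0.6, -0.1], [0.2, -0.3], [0.1, 0.0], [-0.8, 0.4], [0.7, -0.3], [-0.3, -0.1], [0.2, -0.0]]
round [0.4909 0.0444 0.06  ]
square [0.6351 0.1029 0.06  ]
```

```bash
sed -i 's/(1,(69,-78,70),(352.5/(1,(69,-84,70),(352.5/; s/(1,(93,-78,70),(380.3/(1,(93,-84,70),(380.3/' fit.py; python3 fit.py
python3 - <<'E'
from h import *
im=cv2.imread("pics/w2.png").astype(int); print(im[195:300:3,233].tolist())
E
```

```text
cost 28.87322268751244 mount [0.5706 0.0534] -112.74218479320692 [0.0018 0.0018 0.005 ]
[ 0.0021  0.0011  0.001   0.0004 -0.0003  0.0014 -0.003   0.0033  0.0001
  0.0005 -0.0017  0.0013]
tabs [-67.4578  79.584   95.4456  26.2557 -67.4726  79.742   95.2348  31.9222]
[0.4634 0.6879 0.5999 0.8    0.7688 0.4941 0.4678 1.1112]
[[0.1, 0.7], [-2.1, 2.0], [-0.9, -1.5], [0.4, -2.4], [1.6, 0.2], [-0.2, 0.2], [-0.9, 0.5], [-0.2, 0.5], [0.2, -0.6], [-0.4, -0.3], [2.5, 0.4], [2.6, 0.1], [-0.8, -1.8], [0.3, -0.6], [-1.6, 0.2], [-3.7, -0.1], [-0.2, 0.7], [0.4, -1.0], [0.3, -1.2], [0.1, 0.3], [0.3, 1.7], [-1.9, 0.8], [1.0, 0.4], [-1.8, 0.8], [-0.0, 3.8], [-0.4, 1.6], [0.3, 0.4], [0.9, 0.5], [-0.4, 0.0], [0.5, -0.5], [0.4, -0.4], [-0.8, 0.4], [0.7, -0.3], [-0.3, -0.1], [0.2, -0.0]]
round [0.4906 0.0436 0.06  ]
square [0.6346 0.1025 0.06  ]
[[213, 214, 221], [212, 213, 221], [212, 214, 220], [212, 213, 220], [211, 214, 220], [214, 214, 220], [203, 206, 213], [19, 19, 16], [48, 43, 43], [68, 65, 63], [91, 88, 81], [169, 168, 157], [166, 164, 155], [166, 166, 155], [168, 166, 154], [165, 165, 153], [166, 165, 154], [162, 163, 151], [163, 166, 154], [162, 163, 152], [161, 162, 151], [164, 167, 154], [163, 165, 154], [163, 164, 153], [163, 164, 152], [162, 163, 151], [163, 165, 155], [165, 167, 154], [160, 163, 151], [170, 172, 158], [201, 202, 201], [211, 212, 219], [211, 211, 219], [209, 210, 218], [211, 212, 219]]
```

```bash
cat > go.py <<'E'
from h import *
import sys
np.set_printoptions(precision=4,suppress=True)
# delta to put the outward finger edge (tool 11,0,14 mm) over pad `n` at height z (mm)
n,z=sys.argv[1],float(sys.argv[2])/1000
X=dict(round=[.4906,.0434],square=[.6346,.1025])[n]
o=status.get_obs(); R=toolR(-22.74,20); R0=Ro.from_quat(o["ee_rot"]).as_matrix()
e=o["position"]+R0@[.011,0,.014]
print("t",o["clock"],"edge",e,"F",o["ft_force"],"delta",delta(R,tcp(R,[*X,z],[.011,0,.014]),o)); print("1mm down in tool:",R0.T@[0,0,-.001])
E
python3 go.py round 80
```

```text
t 7.825 edge [0.5734 0.0045 0.1232] F [-0.2649 -0.2425 -0.627 ] delta [ 0.0864 -0.1356  0.3424 -0.0713 -0.0044  0.0716]
1mm down in tool: [0.0003 0.     0.0009]
```

play_rows --plan '[0, 0, 0.3, -0.036, -0.002, 0.03, 0, 0, 0, 0.3, -0.071, -0.004, 0.0716, 0, 0, 0, 0.3, -0.0713, -0.0044, 0.0716, 0, 0, 0, 0.3, -0.0713, -0.0044, 0.0716, 0]'

```text
clock: 8.32
position: [0.4857, 0.0456, 0.0967]
ee_rot: [0.966, -0.194, -0.169, -0.033]
ft_force: [1.1, -0.4, 0.4]
grip_width: -0.001
grasp_force: 0.0
```

```bash
python3 go.py round 62
```

```text
t 8.325 edge [0.4909 0.0434 0.0798] F [ 1.1477 -0.3993  0.3701] delta [ 0.0769 -0.1262  0.0458  0.0058  0.0001  0.0168]
1mm down in tool: [ 0.0003 -0.      0.0009]
```

play_rows --plan '[0, 0, 0, 0.003, 0, 0.008, 0, 0, 0, 0, 0.0058, 0, 0.016, 0, 0, 0, 0, 0.007, 0, 0.019, 0, 0, 0, 0, 0.008, 0, 0.0215, 0, 0, 0, 0, 0.0088, 0, 0.0242, 0, 0, 0, 0, 0.0088, 0, 0.0242, 0]'

```text
clock: 9.07
position: [0.4845, 0.045, 0.0697]
ee_rot: [0.966, -0.194, -0.17, -0.033]
ft_force: [-0.7, -2.3, 5.0]
grip_width: 0.004
grasp_force: 2.2
```

```bash
python3 go.py round 43.5
python3 - <<'E'
from h import *
m,im=snap("wrist","pics/w3.png"); np.savez("w3.npz",**m)
E
```

```text
t 9.075 edge [0.4896 0.0428 0.0528] F [-0.7467 -2.3398  4.9689] delta [ 0.1656 -0.0246 -0.034   0.0038 -0.0009  0.0085]
1mm down in tool: [ 0.0003 -0.      0.0009]
```

View pics/w3.png

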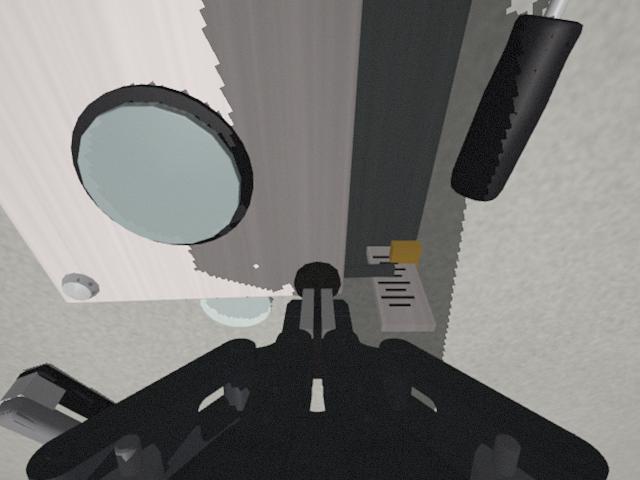

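The finger edge is on the round pad and carries 5 N; the tab is at (405,251). Next I go deeper to just before the mark and look at a crop.

play_rows --plan '[0, 0, 0, 0.0012, -0.0002, 0.0032, 0, 0, 0, 0, 0.0023, -0.0005, 0.0062, 0, 0, 0, 0, 0.0023, -0.0005, 0.0062, 0]'

```text
clock: 9.5
position: [0.4846, 0.0451, 0.0632]
ee_rot: [0.965, -0.194, -0.17, -0.033]
ft_force: [-2.1, -4.5, 5.4]
grip_width: -0.001
grasp_force: 3.3
```

```bash
python3 go.py round 43.5
python3 - <<'E'
from h import *
m,im=snap("wrist","pics/w4.png"); np.savez("w4.npz",**m)
a=cv2.imread("pics/w3.png")[230:340,330:440]; b=im[230:340,330:440]
cv2.imwrite("pics/w4c.png",cv2.resize(np.hstack([a,b]),None,fx=3.6,fy=5,interpolation=cv2.INTER_CUBIC))
E
```

```text
t 9.5 edge [0.4897 0.0429 0.0463] F [-2.0954 -4.5495  5.4488] delta [ 0.182  -0.0182 -0.0481  0.0016 -0.0007  0.0024]
1mm down in tool: [ 0.0003 -0.      0.0009]
```

View pics/w4c.png

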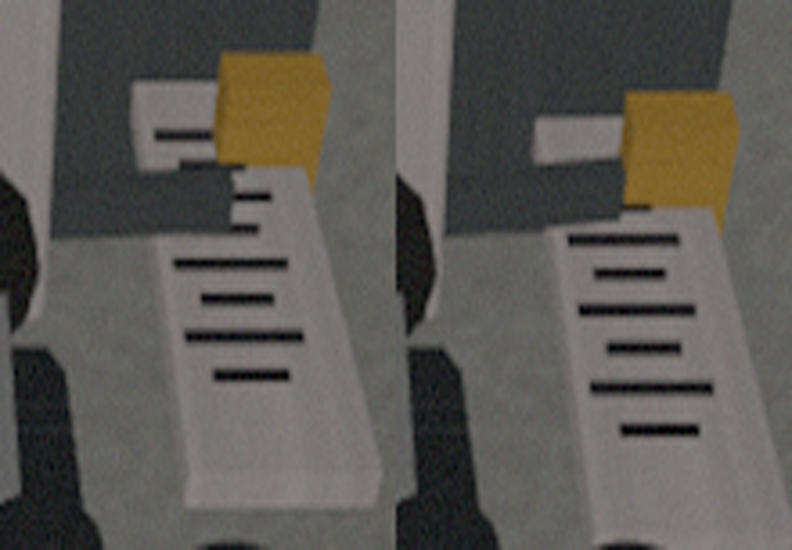

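In the crop, left is before and right is now: the pointer tip's lower edge has come down from row 263 to 262 on a moving camera, and the tab's bottom edge is now at row 248.4. I'll convert that gap to millimetres.

```bash
cat > gap.py <<'E'
from h import *
from scipy.optimize import brentq
p=np.load("mount.npy")
def world(q): return np.r_[Ro.from_euler("z",p[2]).as_matrix()[:2,:2]@np.asarray(q[:2])+p[:2]*1000,q[2]]/1000
def zrow(m,xy,row): return brentq(lambda z:proj(m,world((*xy,z)))[1]-row,0,70)
E
python3 - <<'E'
from gap import *
for f,rt,rp in (("w3",230+52/5,230+168/5),("w4",230+92/5,230+160/5)):
    m=dict(np.load(f+".npz"))
    t=zrow(m,(80,-67.4),rt)+3; q=zrow(m,(77,-67),rp)+1.5
    # upper (near) edge check: tab top edge hidden; pointer top far edge y=-73
    print(f,"tab mid",t,"pointer",q,"gap",q-t)
E
```

```text
w3 tab mid 25.152679368715233 pointer 42.87492552213035 gap 17.722246153415114
w4 tab mid 25.473477523614218 pointer 35.155880378392496 gap 9.682402854778278
```

Run:
```python
from gap import *
np.set_printoptions(precision=1,suppress=True)
m3=dict(np.load("w3.npz")); m4=dict(np.load("w4.npz"))
for m,q,u in ((m3,(69,-78,14),(366.4,246.4)),(m3,(69,-84,70),(381.9,331.4)),(m3,(93,-84,70),(435,331.4)),(m3,(93,-78,70),(435.6,324)),(m4,(69,-78,14),(368.6,253.4)),(m3,(-83,-83,54),(66,303)),(m3,(53,-83,54),(343,300)),(m3,(-15,-15,62),(160,172))):
    print(q,proj(m,world(q))-u)
print("w3 ptr near edge",zrow(m3,(77,-73),230+235/5)-1.5,"w4",zrow(m4,(77,-73),230+218/5)-1.5)
print("tab top at plate w3",zrow(m3,(85,-78),230+165/5)-3,"w4",zrow(m4,(85,-78),230+208/5)-3)
print(status.get_obs()["position"])
```

```text
(69, -78, 14) [-0.6  0.1]
(69, -84, 70) [-2.5  2.6]
(93, -84, 70) [-2.4  2.5]
(93, -78, 70) [-0.1  1.4]
(69, -78, 14) [-1.1  0.4]
(-83, -83, 54) [-3.6  2.9]
(53, -83, 54) [-1.1  5.5]
(-15, -15, 62) [-6.1 17.4]
w3 ptr near edge 43.00724249920269 w4 34.03853741252132
tab top at plate w3 25.37269032970617 w4 25.67027511465564
[0.5 0.  0.1]
```

play_rows --plan '[0, 0, 0, 0.001, 0, 0.0028, 0, 0, 0, 0, 0.002, 0, 0.0055, 0, 0, 0, 0, 0.002, 0, 0.0055, 0, 0, 0, 0, 0.002, 0, 0.0055, 0]'

```text
clock: 10.05
position: [0.4848, 0.0453, 0.0577]
ee_rot: [0.966, -0.194, -0.17, -0.033]
ft_force: [-1.7, -3.5, 7.8]
grip_width: -0.002
grasp_force: 4.2
```

```bash
python3 go.py round 43.5
python3 - <<'E'
from h import *
m,im=snap("wrist","pics/w5.png"); np.savez("w5.npz",**m)
b=im[230:330,340:450]
cv2.imwrite("pics/w5c.png",cv2.resize(b,None,fx=5,fy=5,interpolation=cv2.INTER_CUBIC))
E
```

```text
t 10.05 edge [0.4899 0.0431 0.0408] F [-1.7329 -3.4664  7.818 ] delta [ 0.1515 -0.0327 -0.0349 -0.0005 -0.0005 -0.0027]
1mm down in tool: [ 0.0003 -0.      0.0009]
```

View pics/w5c.png

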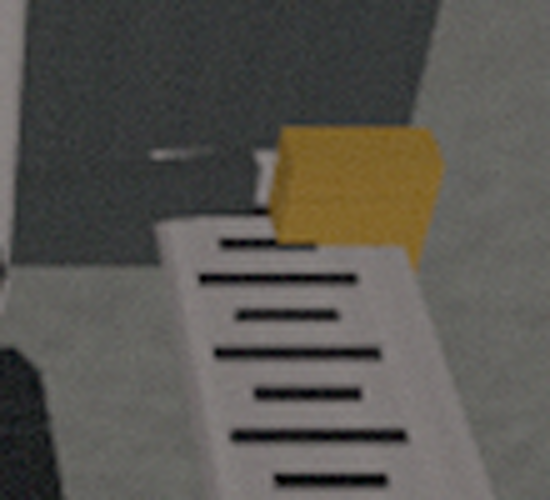

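Run:
```python
from gap import *
m=dict(np.load("w5.npz")); r=lambda k:230+k/5
print("base check",proj(m,world((69,-78,14))),(340+155/5,r(150)))
print("tab from bottom",zrow(m,(80,-67.4),r(127))+3,"from top at plate",zrow(m,(85,-78),r(245))-3)
print("ptr from far edge",[zrow(m,(77,-67),r(k))+1.5 for k in (152,160)],"near edge",zrow(m,(77,-73),r(213))-1.5)
im=cv2.imread("pics/w5.png")[255:280,375:396].mean(2).astype(int)
for row in im: print(*row)
```

```text
base check [369.11150252 260.44402495] (371.0, 260.0)
tab from bottom 25.423116406290067 from top at plate 25.52770382939782
ptr from far edge [28.25275607791259, 29.456876087038324] near edge 27.61990663361219
54 48 58 54 54 52 57 52 56 57 57 54 53 52 53 54 55 60 47 56 56
54 53 53 58 54 57 57 56 52 48 56 55 58 49 56 58 56 57 52 57 57
53 51 55 55 54 58 54 52 54 54 52 53 55 54 56 53 56 55 54 53 58
50 55 50 57 57 50 53 55 52 48 55 53 57 58 52 52 47 48 49 49 60
65 63 61 66 65 63 68 61 57 55 48 57 48 54 49 59 59 65 61 63 70
84 86 78 76 67 66 66 63 51 57 54 51 45 52 51 66 97 106 108 101 88
70 78 70 63 57 54 53 47 52 51 52 50 52 50 45 62 106 129 128 122 102
46 53 53 53 47 52 49 54 54 44 51 53 49 52 52 49 87 119 128 115 96
47 49 52 54 53 48 52 54 52 50 48 55 55 50 51 46 66 104 129 115 79
52 51 52 50 53 55 50 52 53 55 53 52 53 52 49 51 67 106 129 114 72
55 51 54 55 57 55 50 59 51 55 53 53 57 52 56 50 79 112 125 104 75
57 54 58 53 55 50 51 55 52 51 54 52 57 57 52 52 84 118 122 99 69
57 56 53 53 52 52 52 56 49 51 56 55 54 53 54 51 88 124 116 95 79
54 58 57 53 55 52 55 56 50 56 52 49 54 52 54 55 100 131 116 83 77
52 52 60 53 53 60 51 51 57 52 55 56 57 53 55 63 103 128 109 77 75
52 52 59 52 55 48 47 55 55 56 54 57 47 51 49 59 91 110 96 78 74
56 53 57 58 49 53 53 55 50 50 52 57 52 58 47 48 51 58 63 67 75
51 50 51 47 48 49 48 45 46 44 43 41 38 40 36 29 10 14 31 61 81
73 74 78 80 90 98 96 92 96 95 97 92 94 95 87 95 94 96 90 79 74
112 110 108 112 118 124 122 118 123 124 125 127 126 123 124 123 128 126 121 94 78
125 124 122 121 119 121 121 119 119 125 121 123 123 121 125 125 119 126 125 106 71
122 124 120 121 122 121 120 118 122 124 126 124 126 126 123 124 127 127 128 114 90
126 122 122 121 118 119 120 118 110 90 93 94 98 97 96 94 95 96 96 90 84
123 124 122 118 122 119 119 121 95 33 4 8 21 7 15 21 5 18 17 4 47
124 124 120 123 119 117 115 125 107 65 46 47 49 49 56 53 50 54 53 60 53
```

play_rows --plan '[0, 0, 0, 0.0005, 0, 0.0012, 0, 0, 0, 0, 0.0005, 0, 0.0012, 0, 0, 0, 0, 0.0005, 0, 0.0012, 0, 0, 0, 0, 0.0005, 0, 0.0012, 0, 0, 0, 0, 0.0005, 0, 0.0012, 0, 0, 0, 0, 0.0005, 0, 0.0012, 0, 0, 0, 0, 0.0005, 0, 0.0012, 0, 0, 0, 0, 0.0005, 0, 0.0012, 0, 0, 0, 0, 0.0005, 0, 0.0012, 0, 0, 0, 0, 0.0005, 0, 0.0012, 0]'

```text
clock: 11.35
position: [0.4849, 0.0453, 0.0565]
ee_rot: [0.966, -0.194, -0.17, -0.033]
ft_force: [-1.4, -4.1, 8.0]
grip_width: 0.001
grasp_force: 4.4
```

```bash
python3 go.py round 43.5
python3 - <<'E'
from gap import *
m,im=snap("wrist","pics/w6.png"); g=im.mean(2).astype(int)
print("base",proj(m,world((69,-78,14))))
for r in range(254,282): print(r,*g[r,374:412:2])
for xy,z in (((77,-73),27),((77,-73),25.5),((80,-67.4),22.5),((77,-67),24)): print(xy,z,proj(m,world((*xy,z))))
E
```

```text
t 11.35 edge [0.49   0.0431 0.0396] F [-1.4236 -4.0873  7.9626] delta [ 0.1475 -0.0312 -0.031  -0.0009 -0.0004 -0.0039]
1mm down in tool: [ 0.0003 -0.      0.0009]
base [369.5302243  262.00891237]
254 56 57 54 54 54 58 53 53 49 52 57 56 60 56 55 54 55 56 56
255 54 53 50 54 54 47 56 55 56 57 51 53 53 57 55 54 57 50 52
256 53 56 56 55 56 56 53 55 55 53 53 54 65 66 69 63 62 63 66
257 57 55 51 52 58 54 54 56 50 61 57 59 82 81 83 78 83 79 81
258 57 56 52 54 59 51 54 49 55 49 53 66 92 88 91 85 85 85 87
259 49 54 56 55 58 51 54 49 51 58 56 65 86 87 83 86 82 83 92
260 55 53 55 51 51 54 58 58 49 49 50 66 82 87 83 86 84 87 87
261 54 50 47 50 43 52 55 53 53 84 86 82 80 90 89 84 89 86 90
262 52 46 53 53 49 53 53 55 56 114 123 88 80 88 90 86 88 87 85
263 54 51 49 54 53 50 48 52 50 116 128 81 76 83 83 86 83 88 88
264 55 55 47 53 50 50 51 58 52 123 130 75 74 88 84 88 87 86 87
265 54 56 55 54 53 54 61 58 54 132 123 70 71 87 88 88 87 93 89
266 55 52 51 55 54 52 56 50 60 123 119 68 77 90 86 85 86 90 86
267 51 56 53 54 51 56 54 55 66 123 114 74 81 90 87 89 92 88 86
268 51 51 51 45 55 52 52 57 78 125 11
[... 357 characters left out ...]
5 54 52 57 53 54 66 77 93 95 92 93 92 92 92
275 126 123 100 101 98 105 105 105 106 105 96 77 89 94 89 94 90 89 89
276 121 123 125 122 125 126 123 125 122 125 113 81 95 93 93 92 89 93 95
277 122 122 118 120 122 123 121 124 123 122 116 80 93 87 87 92 89 88 91
278 114 123 120 116 120 117 115 116 114 115 113 77 95 94 92 93 90 89 89
279 119 126 121 120 120 96 74 75 77 73 74 72 89 86 83 89 88 88 91
280 115 125 124 119 116 75 14 15 14 14 7 45 53 47 50 78 100 99 99
281 113 124 118 119 120 93 71 73 76 75 72 73 71 74 75 99 115 114 116
(77, -73) 27 [389.72359273 271.48073013]
(77, -73) 25.5 [389.20143564 269.46425518]
(80, -67.4) 22.5 [395.6073989  257.16132867]
(77, -67) 24 [390.27947686 258.49653718]
```

The pointer and tab read 25.5 and 25.3 mm, so they are level, and the hold lasted over 1 s. Releasing straight up.

play_rows --plan '[0, 0, 0, -0.004, 0, -0.011, 0, 0, 0, 0, -0.01, 0, -0.028, 0, 0, 0, 0, -0.018, 0, -0.05, 0, 0, 0, 0, -0.018, 0, -0.05, 0, 0, 0, 0, -0.018, 0, -0.05, 0]'

```text
clock: 12.02
position: [0.4849, 0.0464, 0.109]
ee_rot: [0.966, -0.194, -0.17, -0.033]
ft_force: [0.6, 0.2, -0.4]
grip_width: -0.002
grasp_force: 0.0
```

```bash
python3 go.py square 85
```

```text
t 12.025 edge [0.49   0.0442 0.0921] F [ 0.6093  0.1537 -0.4444] delta [ 0.1182 -0.0125  0.0362  0.1066 -0.1095 -0.0314]
1mm down in tool: [ 0.0003 -0.      0.0009]
```

play_rows --plan '[0, 0, 0, 0.035, -0.037, -0.012, 0, 0, 0, 0, 0.07, -0.073, -0.022, 0, 0, 0, 0, 0.1066, -0.1095, -0.0314, 0, 0, 0, 0, 0.1066, -0.1095, -0.0314, 0, 0, 0, 0, 0.1066, -0.1095, -0.0314, 0, 0, 0, 0, 0.1066, -0.1095, -0.0314, 0]'

```text
clock: 12.78
position: [0.6289, 0.1034, 0.1021]
ee_rot: [0.965, -0.195, -0.171, -0.033]
ft_force: [-0.0, 0.4, -0.3]
grip_width: 0.001
grasp_force: 0.0
```

```bash
python3 go.py square 53
```

```text
t 12.775 edge [0.634  0.1013 0.0852] F [-0.0263  0.4025 -0.3275] delta [ 0.123   0.0048 -0.0707  0.011  -0.0014  0.0302]
1mm down in tool: [ 0.0003 -0.      0.0009]
```

play_rows --plan '[0, 0, 0, 0.003, -0.001, 0.009, 0, 0, 0, 0, 0.007, -0.0012, 0.02, 0, 0, 0, 0, 0.009, -0.0012, 0.026, 0, 0, 0, 0, 0.0113, -0.0012, 0.0311, 0, 0, 0, 0, 0.0113, -0.0012, 0.0311, 0]'

```text
clock: 13.4
position: [0.6297, 0.1052, 0.0687]
ee_rot: [0.965, -0.194, -0.171, -0.033]
ft_force: [-1.6, 0.9, 3.7]
grip_width: 0.0
grasp_force: 2.1
```

```bash
python3 go.py square 47
python3 - <<'E'
from gap import *
m,im=snap("wrist","pics/w7.png"); np.savez("w7.npz",**m)
for n,q in dict(scaletop=(-78,93,70),tab=(-67.5,87,32),ptr=(-70,78,45),base=(-78,93,14)).items(): print(n,proj(m,world(q)))
E
```

```text
t 13.4 edge [0.6348 0.103  0.0517] F [-1.5868  0.9178  3.7119] delta [ 0.1519  0.0389 -0.0053  0.0016  0.0006  0.0044]
1mm down in tool: [ 0.0003 -0.      0.0009]
scaletop [295.06678006 209.96719581]
tab [324.70012473 174.49651127]
ptr [318.95884468 208.5805879 ]
base [301.26822738 144.97023651]
```

play_rows --plan '[0, 0, 0, 0.0008, 0, 0.0022, 0, 0, 0, 0, 0.0016, 0, 0.0044, 0, 0, 0, 0, 0.0016, 0, 0.0044, 0]'

```text
clock: 13.82
position: [0.6301, 0.1051, 0.0645]
ee_rot: [0.966, -0.194, -0.17, -0.033]
ft_force: [-3.3, 0.4, 4.5]
grip_width: -0.003
grasp_force: 2.8
```

```bash
python3 go.py square 44
python3 - <<'E'
from gap import *
m,im=snap("wrist","pics/w8.png"); np.savez("w8.npz",**m)
for n,q in dict(scaletop=(-78,93,70),tab=(-67.5,87,32),ptr=(-70,78,36),base=(-78,93,14)).items(): print(n,proj(m,world(q)))
a=cv2.imread("pics/w7.png")[130:250,270:350]
cv2.imwrite("pics/w8c.png",cv2.resize(np.hstack([a,im[130:250,270:350]]),None,fx=5,fy=5,interpolation=cv2.INTER_CUBIC))
E
```

```text
t 13.825 edge [0.6352 0.103  0.0476] F [-3.3478  0.3683  4.5358] delta [ 0.13   -0.0187  0.001   0.0009  0.0007  0.0035]
1mm down in tool: [ 0.0003 -0.      0.0009]
scaletop [294.63988574 217.87006076]
tab [325.06558717 179.79242144]
ptr [319.05806335 203.30786877]
base [301.15413144 149.32499976]
```

View pics/w8c.png

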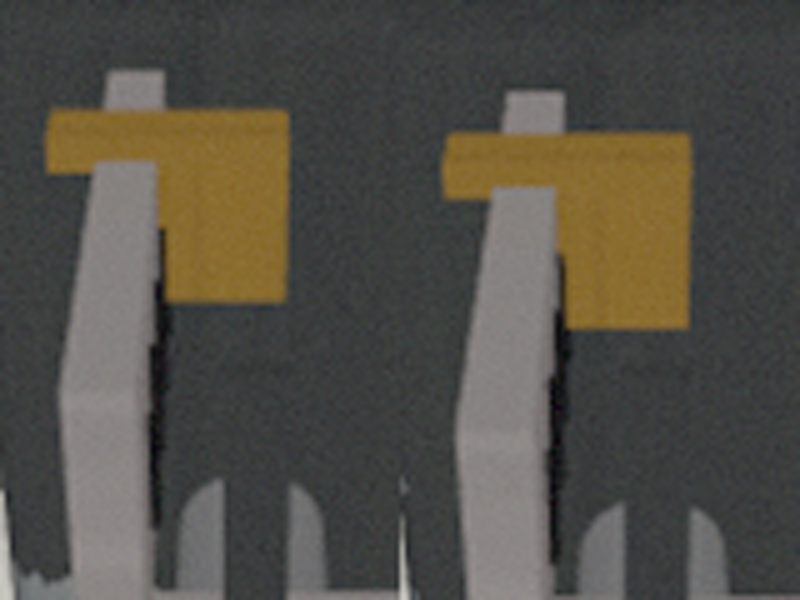

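The square tab is visible at crop rows 132–328. The pointer (columns 315–327) is almost the same shade as the base, so I'll average frames to find its tip.

```bash
cat > tip.py <<'E'
from gap import *
import sys
np.set_printoptions(precision=1,suppress=True,linewidth=160)
m=viewer.camera_model("wrist")
A=np.mean([viewer.camera("wrist").astype(float) for _ in range(12)],0).mean(2)
np.save(sys.argv[1],A)
g=A[130:250]
d=(g[:,317:326].mean(1)); 
for i in range(0,120,12): print(130+i,d[i:i+12])
for z in (30,32,34,36,38,40): print(z,"far tip edge rows: top",proj(m,world((-70,78,z+1.5)))[1],"bottom",proj(m,world((-70,78,z-1.5)))[1])
print("tab bottom/top outer, top inner",proj(m,world((-70,95.2,28.9)))[1],proj(m,world((-70,95.2,34.9)))[1],proj(m,world((-70,79.7,34.9)))[1])
E
python3 tip.py A8.npy
```

```text
130 [53.2 55.7 57.  58.3 59.  59.7 61.1 61.8 63.2 63.4 63.  61.8]
142 [61.6 60.6 60.8 60.4 60.3 60.7 60.6 60.5 60.4 60.5 60.4 60.5]
154 [60.6 58.8 76.2 92.3 95.4 94.4 92.9 92.3 94.8 97.4 97.3 97.6]
166 [97.  97.6 97.5 98.1 97.7 97.8 97.7 97.8 98.1 97.7 97.4 97.5]
178 [97.5 97.8 98.1 97.8 97.6 97.8 98.2 97.9 97.8 97.9 98.1 98. ]
190 [98.4 98.2 98.1 98.4 99.6 86.6 58.2 59.7 60.2 60.4 60.4 60.7]
202 [58.5 55.8 55.8 57.2 59.3 60.1 59.8 59.7 59.4 59.7 59.5 59.9]
214 [59.4 59.8 59.8 60.2 59.8 59.6 59.8 59.8 59.6 59.7 59.7 59.8]
226 [59.9 59.7 59.7 59.6 59.8 60.  60.1 59.6 60.  59.7 59.7 60. ]
238 [60.1 59.9 60.2 59.8 59.5 60.  59.8 60.  59.5 60.2 59.7 60. ]
30 far tip edge rows: top 197.8779738331132 bottom 194.47323508962666
32 far tip edge rows: top 200.2108172588663 bottom 196.7306639075796
34 far tip edge rows: top 202.59605628495888 bottom 199.03795459365887
36 far tip edge rows: top 205.03547616542264 bottom 201.3967776125341
38 far tip edge rows: top 207.53094419033084 bottom 203.80887888976963
40 far tip edge rows: top 210.08441445271458 bottom 206.27608412154655
tab bottom/top outer, top inner 158.12483254543193 164.30044626960063 198.4106296909936
```

play_rows --plan '[0, 0, 0, 0.0007, 0.0003, 0.002, 0, 0, 0, 0, 0.0014, 0.0005, 0.004, 0, 0, 0, 0, 0.0014, 0.0005, 0.004, 0]'

```text
clock: 14.85
position: [0.6299, 0.1049, 0.0605]
ee_rot: [0.966, -0.194, -0.17, -0.033]
ft_force: [-2.7, 1.9, 7.5]
grip_width: 0.003
grasp_force: 3.4
```

```bash
python3 tip.py A9.npy; python3 go.py square 44
```

```text
130 [105.9  95.7  69.1  53.5  56.1  57.8  58.5  59.5  60.   61.2  62.   63.5]
142 [63.3 62.7 62.6 61.7 61.1 60.6 61.1 60.5 60.9 60.7 60.9 61. ]
154 [60.5 60.7 60.8 60.5 60.3 58.9 82.7 96.3 95.  94.7 93.2 92.5]
166 [95.7 97.2 97.9 97.5 98.1 97.6 97.7 97.5 98.1 97.7 97.9 97.7]
178 [98.1 97.7 97.7 97.6 97.8 97.9 97.8 98.3 98.  98.2 98.3 98. ]
190 [98.2 98.1 98.2 98.  98.4 98.4 98.1 98.5 99.1 92.5 72.8 59.1]
202 [57.1 54.9 56.4 58.5 60.1 59.9 60.  59.9 59.3 59.8 59.6 59.2]
214 [60.  59.8 59.6 60.2 60.1 59.7 59.6 60.1 60.  60.2 60.1 60. ]
226 [60.  60.  60.6 60.2 60.  59.9 59.9 59.4 59.8 60.3 59.8 59.9]
238 [59.9 60.  59.9 59.7 60.1 59.6 59.8 60.1 60.1 59.7 60.3 59.3]
30 far tip edge rows: top 202.49623536214506 bottom 198.93592915104486
32 far tip edge rows: top 204.93723196251565 bottom 201.29620101572374
34 far tip edge rows: top 207.43436790946996 bottom 203.70983523431275
36 far tip edge rows: top 209.9896024166498 bottom 206.17866216688537
38 far tip edge rows: top 212.60498693715797 bottom 208.70459685158417
40 far tip edge rows: top 215.28267065648294 bottom 211.28964395875403
tab bottom/top outer, top inner 162.04419810259247 168.52647860898503 203.16778184217424
t 15.45 edge [0.635  0.1028 0.0438] F [-3.4441  0.6021  7.0675] delta [ 0.1009 -0.0236  0.0282 -0.0004  0.0005 -0.0001]
1mm down in tool: [ 0.0003 -0.      0.0009]
```

play_rows --plan '[0, 0, 0, 0.0005, 0, 0.0015, 0, 0, 0, 0, 0.0005, 0, 0.0015, 0, 0, 0, 0, 0.0005, 0, 0.0015, 0, 0, 0, 0, 0.0005, 0, 0.0015, 0, 0, 0, 0, 0.0005, 0, 0.0015, 0, 0, 0, 0, 0.0005, 0, 0.0015, 0, 0, 0, 0, 0.0005, 0, 0.0015, 0, 0, 0, 0, 0.0005, 0, 0.0015, 0, 0, 0, 0, 0.0005, 0, 0.0015, 0, 0, 0, 0, 0.0005, 0, 0.0015, 0]'

```text
clock: 16.7
position: [0.6299, 0.105, 0.0592]
ee_rot: [0.966, -0.194, -0.17, -0.033]
ft_force: [-2.7, 1.4, 7.5]
grip_width: 0.0
grasp_force: 3.6
```

```bash
python3 tip.py A10.npy; python3 go.py square 44
```

```text
130 [104.9 105.6  95.9  69.2  54.   56.2  57.3  58.6  59.3  60.2  61.3  62.1]
142 [63.3 63.5 62.6 62.1 61.8 61.5 60.6 60.6 60.7 60.7 60.9 60.9]
154 [61.1 60.5 60.5 61.3 60.9 60.6 58.6 77.  92.  95.8 95.2 94.2]
166 [91.9 93.4 96.9 97.8 98.  97.6 97.7 98.4 97.5 97.6 97.9 97.8]
178 [97.6 97.7 98.  98.  97.8 97.9 98.1 98.1 98.  97.8 98.1 98. ]
190 [98.6 98.5 98.2 98.2 98.5 98.4 98.3 98.5 98.4 98.7 99.9 88.6]
202 [61.5 54.6 56.1 58.5 60.1 60.2 59.8 60.3 60.1 59.7 59.8 60.4]
214 [59.5 60.1 59.7 59.8 60.2 60.1 60.  60.  60.2 59.9 59.9 60.1]
226 [59.6 59.9 60.3 59.6 60.  60.4 60.1 60.2 59.7 60.1 60.3 59.2]
238 [59.6 59.9 59.9 59.5 60.5 59.9 59.9 59.9 59.8 60.  59.8 60.3]
30 far tip edge rows: top 204.0155217642458 bottom 200.40169898298637
32 far tip edge rows: top 206.49376023057698 bottom 202.7973428040286
34 far tip edge rows: top 209.02945779083535 bottom 205.24758137117135
36 far tip edge rows: top 211.62463620586163 bottom 207.7543024485366
38 far tip edge rows: top 214.28141321265 bottom 210.31948184795445
40 far tip edge rows: top 217.0020082879221 bottom 212.94518862284616
tab bottom/top outer, top inner 163.31812784335517 169.90581539647107 204.73453051558351
t 17.3 edge [0.635  0.1028 0.0423] F [-3.2696  1.0453  8.6446] delta [ 0.0983 -0.0207  0.0251 -0.0008  0.0005 -0.0016]
1mm down in tool: [ 0.0003 -0.      0.0009]
```

play_rows --plan '[0, 0, 0, 0.0002, 0, 0.0007, 0, 0, 0, 0, 0.0002, 0, 0.0007, 0, 0, 0, 0, 0.0002, 0, 0.0007, 0, 0, 0, 0, 0.0002, 0, 0.0007, 0, 0, 0, 0, 0.0002, 0, 0.0007, 0, 0, 0, 0, 0.0002, 0, 0.0007, 0, 0, 0, 0, 0.0002, 0, 0.0007, 0, 0, 0, 0, 0.0002, 0, 0.0007, 0, 0, 0, 0, 0.0002, 0, 0.0007, 0, 0, 0, 0, -0.004, 0, -0.011, 0, 0, 0, 0, -0.01, 0, -0.028, 0, 0, 0, 0, -0.018, 0, -0.05, 0, 0, 0, 0, -0.03, 0, -0.085, 0, 0, 0, 0, -0.03, 0, -0.085, 0, 0, 0, 0, -0.03, 0, -0.085, 0, 0, 0, 0, -0.03, 0, -0.085, 0]'

```text
clock: 19.3
position: [0.6302, 0.1045, 0.1478]
ee_rot: [0.965, -0.194, -0.171, -0.033]
ft_force: [0.3, 0.1, -0.8]
grip_width: -0.001
grasp_force: 0.0
```

Run:
```python
from h import *
o=status.get_obs(); print(o["clock"],o["position"],o["ft_force"],abs(o["joint_velocities"]).max())
print(manip.hand_in())
```

```text
19.3 [0.6301841  0.10451098 0.14775308] [ 0.31105561  0.11123252 -0.79283773] 0.003791676278089188
the job is handed in; nothing more can be done
None
```

I pressed the round-pad corner and then the square-pad corner level with their tabs, to within about 1 mm by camera estimate, held each for over a second and released them, then handed the job in at 19.3 s; no result was reported back, and I didn't photograph the corners after release.

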